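Turn the recessed warmer knob in front of the pizza pan

TASK

Heat the warming plate that carries the round aluminium pizza pan: reach into the recess in front of that plate and turn its knob clockwise until the white pointer points straight at the stud beside the recess. Leave the other knob and the pan as they are.

Things in the scene. Friction and masses are not known exactly. Their poses are not given: they have to be found in the camera images.
- warmer: fixed steel food warmer, 360 x 460 x 55 mm. Dark plates (210 mm wide, 4 high) at x 65, y +115 and -115 mm; in front of each, at x -115, y +115 (left) and -115 (right), an upright round recess 90 wide, 35 deep, with a knob on its axis. A 12 mm stud on the top by each recess lies along +x from its knob. Origin: centre of underside; x from knobs to plates, y left, z up. Turned up to 15 degrees.
- left_tip (a point): pointing end of the left knob: black bar 50 long, 14 wide, centred on the axis, from 25 to 51 mm above the counter, on a 44 mm skirt; white stripe on its pointing half. Point: end of bar, on its top, 25 mm from the axis; x along the bar, outwards. Turns clockwise (from above) from the warmer's +y, past +x (at the stud), to 137 degrees; starts at 11 to 46; 0.05 N m friction, stays put.
- right_tip (a point): pointing end of the right knob: the same knob as the left one, with the same frame, directions, stops, friction and range of start angles (its own start angle).
- pan: round aluminium pizza pan, 196 mm across, 12 mm high, about 0.25 kg, loose on the left or the right plate, its middle within 8 mm of the plate's. Origin: centre of its underside. On the other plate rests a white ceramic spoon rest, 90 mm wide, 16 mm high, with a 50 mm tail.

How it is judged (in metres and radians):
At the end, for the whole second after the job is handed in: The knob in front of the pan's plate points at its stud within 0.2 rad (11 degrees), the other knob's pointing end is within 6 mm of its start, and the pan within 20 mm of its start (((y of pan in the frame of warmer above 0 m and angle between the x axis of left_tip and the x axis of warmer, either way round below 0.2 rad and distance of right_tip from where it was at the start of the episode below 0.006 m) or (y of pan in the frame of warmer below 0 m and angle between the x axis of right_tip and the x axis of warmer, either way round below 0.2 rad and distance of left_tip from where it was at the start of the episode below 0.006 m)) and distance of pan from where it was at the start of the episode below 0.02 m); the robot touches nothing.
It fails at once if the knob of the plate without the pizza pan was turned (its pointing end moved more than 10 mm) ((y of pan in the frame of warmer above 0 m and distance of right_tip from where it was at the start of the episode above 0.01 m) or (y of pan in the frame of warmer below 0 m and distance of left_tip from where it was at the start of the episode above 0.01 m)).
It fails at once if the pizza pan was shoved more than 30 mm (distance of pan from where it was at the start of the episode above 0.03 m).
It also fails if it takes over 35 s, if anything falls off the work surface, if the arm or the gripper's body presses on something with over 40 N, if the wrist force passes 120 N, or if a joint passes its speed limit or range.

ROBOT

A 7-joint arm with a two-finger parallel gripper is mounted at the origin on the work surface. World frame = base frame: x ahead of the robot, y to its left, z up, the work surface at z = 0. Lengths are in mm, angles in rad, forces in N, time in s.
With the tool pointing down it reaches from about 400 to 875 mm from the base axis. Payload 4.4 kg.
Tool frame: the origin (TCP) lies midway between the tips of the shut fingers; the grasp point (between the pads) lies 19 mm behind it; z points along the fingers, y is the line along which they close (so a half turn about z gives the same grasp; the last joint's range is limited). The gripper opens to 85 mm and grips with 20 to 120 N. Pads are 22 mm wide; open, the fingers measure 114 mm over their backs; the gripper's body (76 mm by 85 mm) begins 54 mm behind the grasp point. The pads swing forward as they close: fully open they stand 13 mm farther back than shut.
Start: joints at [1.27, 0.628, 0.038, 1.517, -0.027, 0.996, -0.02], TCP at [151.249, -632.172, 231.313] pointing down, gripper open.
Joint ranges: [-3.06, 3.06], [-0.37, 2.12], [-1.25, 1.32], [0.18, 2.47], [-1.1, 4.24], [0.23, 1.98], [-2.94, 2.94]. Speed limits (rad/s): [2.57, 2.57, 3.14, 3.14, 3.14, 3.14, 3.14].

INTERFACE

Orientations are given as [roll, pitch, yaw] about the fixed x, y, z axes, in that order (R = Rz(yaw) Ry(pitch) Rx(roll)).
In Python, from cell import read_state, get_image, finish_job gives the robot as it stands.
- The arm moves only by the tool send_rows, never from a script. Its argument "series" is a list of rows, each an object of numbers: "ax", "ay", "az": the turn, a rotation vector about the tool's x, y, z in rad; "dx", "dy", "dz": the shift along the tool's x, y, z in cm; "hand": the closure, from 0 (fully open) to 1 (shut). In form: [{"ax": .., "ay": .., "az": .., "dx": .., "dy": .., "dz": .., "hand": ..}, ...]. A call has 1 to 10 rows; each row is the pose to reach, as a shift and turn from the pose commanded when the call began, along the tool's axes at that moment; what a row does not reach only later rows make up. A row lasts 1/10 s, in which the tool goes at most 50 mm and 8.59 degrees, less where a joint would pass 70% of its speed; a pose out of reach is approached as far as the arm can. A call with a gripper value outside its range is refused whole. The fingers move at their own pace and stop on an object; the grip force is fixed at half the most. Time passes only in rows, so rows that repeat a pose let the fingers close. It gives the time, the measured TCP pose, the force, the opening and the grip force at its end, in the units of the state.
- read_state(): the state, without advancing time (a new reading comes with each control period).
- get_image(name): name is "scene" or "top" or "wrist"; returns a dict with "pixels" (384x512x3 uint8, red, green, blue), "mtx" (3x3 intrinsics, pixels), "k1" (the pictures are not rectified: a ray, as slopes to the right and down, at radius r is drawn at 1 + k1 r^2 times it, then the intrinsics apply), "R" (3x3) and "t" (3): a world point X has camera coordinates R X + t. Camera axes: x right, y down, z forward; pixel columns grow to the right and rows downward; lengths in mm; the calibration is good to about 2 mm. A picture is of the moment at which its call begins. There is no depth.
- finish_job(): hands the job in; it is judged then, once.
The state is a dict: "clock": time; "qpos": joint angles; "qd": joint speeds; "tau": joint torques, N m; "eef_pos": TCP position; "tool_rot": TCP orientation; "force": force on the tool from outside, world axes, zero at the start; "torque": the same for the moment, N m; "width": finger opening in mm; "gripper_force": force on a finger pad.
Only numpy, scipy, OpenCV 4.12 (cv2) and the standard library are available. Lean on these libraries where they do the work, as an engineer would, in place of code of your own. Each camera call takes 0.05 s, during which the arm holds its last target. There are 200 camera calls.

## Working session

There is one attempt and no reset: what is moved stays moved. The work goes in short steps, Python scripts to look and compute and a tool call to move; the robot and the scene stay as the last step left them, time stands still between calls to the robot, and variables do not carry over. Pictures are saved under pics/ and viewed, at most 10 in all, crops included, and the job is handed in when it is done.

Besides the shell and the picture viewer there is one more tool, called by a JSON object that holds its "api" and its "payload", one argument or row to a line. send_rows: Moves the arm, as the interface text tells. Its arguments: {"type":"object","properties":{"series":{"type":"array","items":{"type":"object","properties":{"ax":{"type":"number"},"ay":{"type":"number"},"az":{"type":"number"},"dx":{"type":"number"},"dy":{"type":"number"},"dz":{"type":"number"},"hand":{"type":"number"}}}}},"required":["series"]}

```bash
mkdir -p pics
cat > h.py <<'E'
import numpy as np, cv2
from cell import read_state, get_image, finish_job
def save(n,f):
    im=get_image(n); cv2.imwrite('pics/'+f,im["pixels"][:,:,::-1]); np.savez('pics/'+f+'.npz',**im); return im
def load(f): return dict(np.load('pics/'+f+'.npz'))
def ray(im,uv,z):
    d=np.array([float(im["k1"]),0,0,0,0]); p=cv2.undistortPoints(np.array(uv,float).reshape(-1,1,2),np.array(im["mtx"],float),d).reshape(-1,2)
    R=np.array(im["R"]);t=np.array(im["t"]);c=-R.T@t
    w=np.c_[p,np.ones(len(p))]@R
    return c+w*((z-c[2])/w[:,2])[:,None]
E
python3 - <<'E'
from h import *
a=save('top','top.png');b=save('scene','scene.png')
s=read_state();print(s['eef_pos'],s['tool_rot'],s['clock'],s['width'])
cv2.imwrite('pics/both.png',cv2.resize(np.hstack([a['pixels'],b['pixels']])[:,:,::-1],(800,300)))
E
```

```text
[ 151.13111213 -631.60790082  230.47247376] [-3.13985846e+00  1.24394988e-05  2.34791042e-01] 0.1 85.33115060114667
```

View pics/top.png

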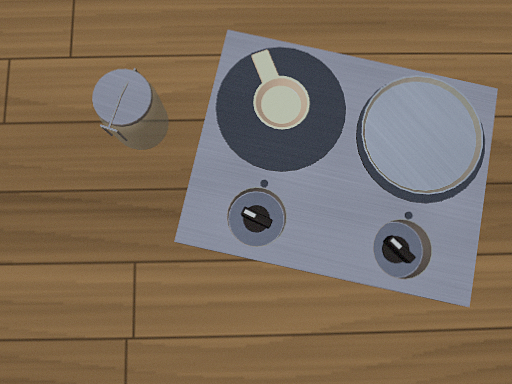

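View pics/scene.png

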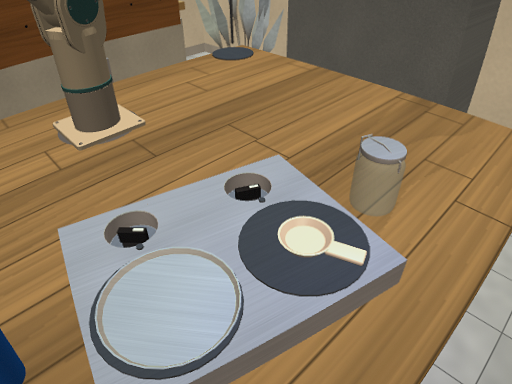

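The top view shows the pan on the right plate (420,135). Its knob is at (400,249), with the stripe at upper left and the stud at (408,215). The spoon rest is on the left plate.

Run:
```python
from h import *
a=load('top.png'); px=a['pixels']
C=ray(a,[(228,30),(497,89),(470,306),(176,241)],55)
print(C.round(0)); 
g=cv2.cvtColor(px,cv2.COLOR_RGB2GRAY)
def blob(m,c,r):
    k=np.zeros_like(m);cv2.circle(k,c,r,255,-1);ys,xs=np.nonzero((m>0)&(k>0));return np.array([xs.mean(),ys.mean()]),len(xs)
S=[blob((g<90).astype(np.uint8),c,9)[0] for c in((264,184),(408,215))]
S=ray(a,S,56);print('studs',S.round(1))
dy=S[0]-S[1];dy/=np.linalg.norm(dy);dx=np.array([dy[1],-dy[0],0])
print('sep',np.linalg.norm(S[0]-S[1]),'warmer yaw deg',np.degrees(np.arctan2(dx[1],dx[0])))
e=(C[0]-C[3]);print('edge yaw',np.degrees(np.arctan2(e[1],e[0])), np.degrees(np.arctan2(*(C[1]-C[2])[[1,0]])))
cen=C.mean(0);print('centre',cen,'knob R model',cen-115*dx-115*dy,'L',cen-115*dx+115*dy)
w,n=blob((g>190).astype(np.uint8),(398,244),12);print('white',w,n,ray(a,w,51))
d,n=blob((g<75).astype(np.uint8),(398,249),22);print('dark',d,n,ray(a,d,45))
m=px[220:280,365:435,::-1]; cv2.imwrite('pics/c.png',cv2.resize(m,None,fx=8,fy=8,interpolation=cv2.INTER_CUBIC))
print('cam',-a['R'].T@a['t'])
```

```text
[[ 892.   93.   55.]
 [ 784. -352.   55.]
 [ 436. -269.   55.]
 [ 544.  176.   55.]]
studs [[ 626.1   40.9   56. ]
 [ 572.7 -182.3   56. ]]
sep 229.57982252637183 warmer yaw deg -13.45654250745258
edge yaw -13.417479698546648 -13.38629689470291
centre [664.03753494 -88.08557493  55.        ] knob R model [ 525.43326966 -173.16705145   55.        ] L [578.95605842  50.51869035  55.        ]
white [395.56 243.  ] 25 [[ 534.26986904 -162.60764469   51.        ]]
dark [396.54545455 250.41883117] 616 [[ 522.95759509 -165.41639671   45.        ]]
cam [508.19606255  73.92527403 730.86191237]
```

View pics/c.png

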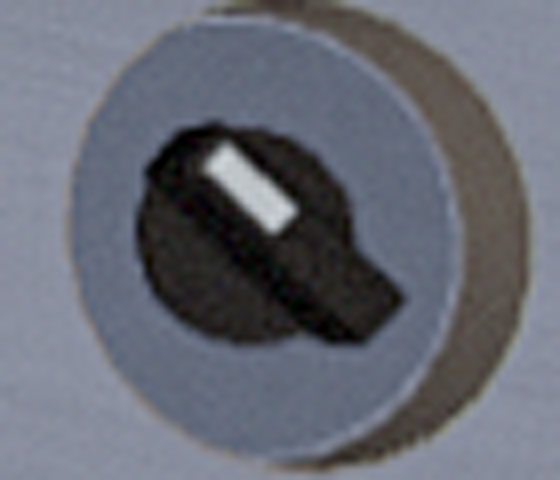

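The crop confirms it: the stripe runs from (392,239) at the tip to (401,247). The bar is at about +44° in world and the warmer at -13.4°, so the turn is about 57° clockwise. I'll approach above the knob with a partly closed gripper.

{"api": "send_rows", "payload": {
  "series": [
    {"dx": 47, "dy": -35.9, "dz": 2, "az": -0.54, "hand": 0.52},
    {"dx": 47, "dy": -35.9, "dz": 2, "az": -0.54, "hand": 0.52},
    {"dx": 47, "dy": -35.9, "dz": 2, "az": -0.54, "hand": 0.52},
    {"dx": 47, "dy": -35.9, "dz": 2, "az": -0.54, "hand": 0.52},
    {"dx": 47, "dy": -35.9, "dz": 2, "az": -0.54, "hand": 0.52},
    {"dx": 47, "dy": -35.9, "dz": 2, "az": -0.54, "hand": 0.52},
    {"dx": 47, "dy": -35.9, "dz": 2, "az": -0.54, "hand": 0.52},
    {"dx": 47, "dy": -35.9, "dz": 2, "az": -0.54, "hand": 0.52},
    {"dx": 47, "dy": -35.9, "dz": 2, "az": -0.54, "hand": 0.52},
    {"dx": 47, "dy": -35.9, "dz": 2, "az": -0.54, "hand": 0.52}
  ]
}}

```text
invalid input at $.series[0]: expected keys ax, ay, az, dx, dy, dz, hand
```

{"api": "send_rows", "payload": {
  "series": [
    {"ax": 0, "ay": 0, "dx": 47, "dy": -35.9, "dz": 2, "az": -0.54, "hand": 0.52},
    {"ax": 0, "ay": 0, "dx": 47, "dy": -35.9, "dz": 2, "az": -0.54, "hand": 0.52},
    {"ax": 0, "ay": 0, "dx": 47, "dy": -35.9, "dz": 2, "az": -0.54, "hand": 0.52},
    {"ax": 0, "ay": 0, "dx": 47, "dy": -35.9, "dz": 2, "az": -0.54, "hand": 0.52},
    {"ax": 0, "ay": 0, "dx": 47, "dy": -35.9, "dz": 2, "az": -0.54, "hand": 0.52},
    {"ax": 0, "ay": 0, "dx": 47, "dy": -35.9, "dz": 2, "az": -0.54, "hand": 0.52},
    {"ax": 0, "ay": 0, "dx": 47, "dy": -35.9, "dz": 2, "az": -0.54, "hand": 0.52},
    {"ax": 0, "ay": 0, "dx": 47, "dy": -35.9, "dz": 2, "az": -0.54, "hand": 0.52},
    {"ax": 0, "ay": 0, "dx": 47, "dy": -35.9, "dz": 2, "az": -0.54, "hand": 0.52},
    {"ax": 0, "ay": 0, "dx": 47, "dy": -35.9, "dz": 2, "az": -0.54, "hand": 0.52}
  ]
}}

```text
clock: 1.1
eef_pos: [467.7, -243.0, 214.2]
tool_rot: [-3.141, 0.0, 0.775]
force: [0.8, -0.5, 0.4]
width: 40.7
gripper_force: 0.0
```

{"api": "send_rows", "payload": {
  "series": [
    {"ax": 0, "ay": 0, "az": 0, "dx": 4.5, "dy": -0.5, "dz": 1, "hand": 0.52},
    {"ax": 0, "ay": 0, "az": 0, "dx": 8, "dy": -0.9, "dz": 2, "hand": 0.52},
    {"ax": 0, "ay": 0, "az": 0, "dx": 8, "dy": -0.9, "dz": 2, "hand": 0.52},
    {"ax": 0, "ay": 0, "az": 0, "dx": 8, "dy": -0.9, "dz": 2, "hand": 0.52}
  ]
}}

```text
clock: 1.5
eef_pos: [517.6, -181.5, 193.8]
tool_rot: [-3.14, 0.001, 0.777]
force: [-0.2, -1.1, 0.2]
width: 41.2
gripper_force: 0.0
```

Run:
```python
from h import *
b=save('wrist','w1.png');s=read_state();print(s['eef_pos'],s['tool_rot'],s['force'])
```

```text
[ 517.08002205 -182.94546681  194.08202611] [-3.14095279e+00  1.30279546e-03  7.74568022e-01] [-0.05656076 -0.71681602 -0.14420358]
```

View pics/w1.png

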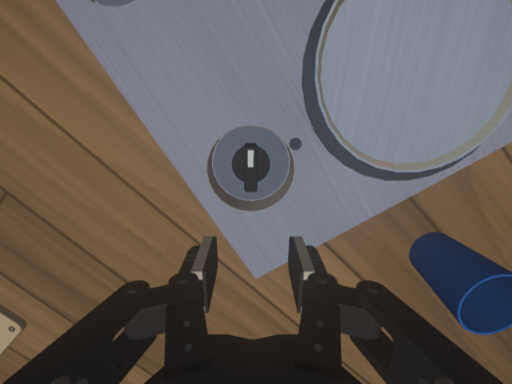

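Wrist view: knob bar runs vertically in the image from (251,143) to (251,190), so the yaw is aligned. The stud is at (295,144). A blue cup sits at the lower right, out of the way.

Run:
```python
from h import *
a=load('w1.png');px=a['pixels'];g=cv2.cvtColor(px,cv2.COLOR_RGB2GRAY)
m=(g>170).astype(np.uint8);k=np.zeros_like(m);cv2.circle(k,(251,158),11,1,-1)
pts=np.argwhere((m&k)>0)[:,::-1].astype(np.float32);r=cv2.minAreaRect(pts);print(len(pts),r)
W=ray(a,pts,51);c=W.mean(0);u,s,v=np.linalg.svd(W-c);print('stripe',c,np.degrees(np.arctan2(v[0,1],v[0,0]))%180,np.ptp((W-c)@v[0]))
m=(g<75).astype(np.uint8);k[:]=0;cv2.circle(k,(295,144),9,1,-1);st=ray(a,np.argwhere((m&k)>0)[:,::-1].mean(0),57)[0]
print('stud',st)
# skirt + bar dark region columns profile
k[:]=0;cv2.circle(k,(251,165),30,1,-1);D=np.argwhere((m&k)>0)[:,::-1]
print('dark bbox',D.min(0),D.max(0)); 
print('bar ends far@51, near@51',ray(a,[(251,D[:,1].min()),(251,D[:,1].max())],51).round(1))
for y in (146,165,186): q=D[abs(D[:,1]-y)<1][:,0];print(y,q.min(),q.max())
sk=D[abs(D[:,1]-165)<4];print('skirt ctr@25',ray(a,[(.5*(D[:,0].min()+D[:,0].max()),165)],25))
print('rim',ray(a,[(251,168.5)],55))
s=read_state();print(s['eef_pos'])
```

```text
75 ((250.0, 158.0), (14.0, 4.0), 90.0)
stripe [ 533.24385481 -161.76845177   51.        ] 44.3286805897921 14.693162617047982
stud [ 576.12595551 -182.59834123   57.        ]
dark bbox [232 143] [269 191]
bar ends far@51, near@51 [[ 545.  -151.7   51. ]
 [ 508.3 -187.6   51. ]]
146 243 257
165 232 269
186 244 256
skirt ctr@25 [[ 524.13666217 -171.1357213    25.        ]]
rim [[ 526.70754866 -169.65636378   55.        ]]
[ 517.08002205 -182.94546681  194.08202611]
```

{"api": "send_rows", "payload": {
  "series": [
    {"ax": 0, "ay": 0, "az": 0, "dx": 1.5, "dy": -0.26, "dz": 3, "hand": 0.52},
    {"ax": 0, "ay": 0, "az": 0, "dx": 1.5, "dy": -0.26, "dz": 6, "hand": 0.52},
    {"ax": 0, "ay": 0, "az": 0, "dx": 1.5, "dy": -0.26, "dz": 9, "hand": 0.52},
    {"ax": 0, "ay": 0, "az": 0, "dx": 1.5, "dy": -0.26, "dz": 11, "hand": 0.52},
    {"ax": 0, "ay": 0, "az": 0, "dx": 1.5, "dy": -0.26, "dz": 12, "hand": 0.52},
    {"ax": 0, "ay": 0, "az": 0, "dx": 1.5, "dy": -0.26, "dz": 12, "hand": 0.52},
    {"ax": 0, "ay": 0, "az": 0, "dx": 1.5, "dy": -0.26, "dz": 12, "hand": 0.52}
  ]
}}

```text
clock: 2.25
eef_pos: [527.0, -171.0, 75.2]
tool_rot: [3.14, -0.0, 0.773]
force: [0.3, -1.1, 0.9]
width: 40.8
gripper_force: 0.0
```

{"api": "send_rows", "payload": {
  "series": [
    {"ax": 0, "ay": 0, "az": 0, "dx": 0, "dy": 0, "dz": 1.5, "hand": 0.52},
    {"ax": 0, "ay": 0, "az": 0, "dx": 0, "dy": 0, "dz": 3, "hand": 0.52},
    {"ax": 0, "ay": 0, "az": 0, "dx": 0, "dy": 0, "dz": 4, "hand": 0.52},
    {"ax": 0, "ay": 0, "az": 0, "dx": 0, "dy": 0, "dz": 4.4, "hand": 0.52},
    {"ax": 0, "ay": 0, "az": 0, "dx": 0, "dy": 0, "dz": 4.4, "hand": 0.52}
  ]
}}

```text
clock: 2.75
eef_pos: [526.8, -170.1, 30.6]
tool_rot: [3.141, -0.0, 0.775]
force: [-0.2, 0.5, -0.2]
width: 40.9
gripper_force: 0.0
```

{"api": "send_rows", "payload": {
  "series": [
    {"ax": 0, "ay": 0, "az": 0, "dx": 0, "dy": 0, "dz": 0, "hand": 0.7},
    {"ax": 0, "ay": 0, "az": 0, "dx": 0, "dy": 0, "dz": 0, "hand": 0.8},
    {"ax": 0, "ay": 0, "az": 0, "dx": 0, "dy": 0, "dz": 0, "hand": 0.9},
    {"ax": 0, "ay": 0, "az": 0, "dx": 0, "dy": 0, "dz": 0, "hand": 0.9},
    {"ax": 0, "ay": 0, "az": 0, "dx": 0, "dy": 0, "dz": 0, "hand": 0.9},
    {"ax": 0, "ay": 0, "az": 0, "dx": 0, "dy": 0, "dz": 0, "hand": 0.9}
  ]
}}

```text
clock: 3.35
eef_pos: [526.4, -169.4, 31.3]
tool_rot: [-3.141, -0.0, 0.775]
force: [-1.7, 2.7, 4.9]
width: 12.4
gripper_force: 59.0
```

{"api": "send_rows", "payload": {
  "series": [
    {"ax": 0, "ay": 0, "az": 0.1, "dx": 0, "dy": 0, "dz": 0, "hand": 0.9},
    {"ax": 0, "ay": 0, "az": 0.2, "dx": 0, "dy": 0, "dz": 0, "hand": 0.9},
    {"ax": 0, "ay": 0, "az": 0.3, "dx": 0, "dy": 0, "dz": 0, "hand": 0.9},
    {"ax": 0, "ay": 0, "az": 0.4, "dx": 0, "dy": 0, "dz": 0, "hand": 0.9},
    {"ax": 0, "ay": 0, "az": 0.5, "dx": 0, "dy": 0, "dz": 0, "hand": 0.9}
  ]
}}

```text
clock: 3.85
eef_pos: [526.7, -169.9, 31.3]
tool_rot: [-3.142, -0.0, 0.271]
force: [-1.6, 0.9, 4.0]
width: 12.9
gripper_force: 59.0
```

{"api": "send_rows", "payload": {
  "series": [
    {"ax": 0, "ay": 0, "az": 0.1, "dx": 0, "dy": 0, "dz": 0, "hand": 0.9},
    {"ax": 0, "ay": 0, "az": 0.2, "dx": 0, "dy": 0, "dz": 0, "hand": 0.9},
    {"ax": 0, "ay": 0, "az": 0.3, "dx": 0, "dy": 0, "dz": 0, "hand": 0.9},
    {"ax": 0, "ay": 0, "az": 0.4, "dx": 0, "dy": 0, "dz": 0, "hand": 0.9},
    {"ax": 0, "ay": 0, "az": 0.51, "dx": 0, "dy": 0, "dz": 0, "hand": 0.9},
    {"ax": 0, "ay": 0, "az": 0.51, "dx": 0, "dy": 0, "dz": 0, "hand": 0.9},
    {"ax": 0, "ay": 0, "az": 0.51, "dx": 0, "dy": 0, "dz": 0, "hand": 0.7},
    {"ax": 0, "ay": 0, "az": 0.51, "dx": 0, "dy": 0, "dz": 0, "hand": 0.52},
    {"ax": 0, "ay": 0, "az": 0.51, "dx": 0, "dy": 0, "dz": 0, "hand": 0.52},
    {"ax": 0, "ay": 0, "az": 0.51, "dx": 0, "dy": 0, "dz": 0, "hand": 0.52}
  ]
}}

```text
clock: 4.85
eef_pos: [526.8, -170.0, 30.4]
tool_rot: [-3.141, -0.0, -0.235]
force: [0.1, -0.1, 0.4]
width: 41.1
gripper_force: 0.0
```

{"api": "send_rows", "payload": {
  "series": [
    {"ax": 0, "ay": 0, "az": 0, "dx": 0, "dy": 0, "dz": -2, "hand": 0.52},
    {"ax": 0, "ay": 0, "az": 0, "dx": 0, "dy": 0, "dz": -5, "hand": 0.52},
    {"ax": 0, "ay": 0, "az": 0, "dx": 0, "dy": 0, "dz": -9, "hand": 0.52},
    {"ax": 0, "ay": 0, "az": 0, "dx": 0, "dy": 0, "dz": -13, "hand": 0.52},
    {"ax": 0, "ay": 0, "az": 0, "dx": 0, "dy": 0, "dz": -17, "hand": 0.52},
    {"ax": 0, "ay": 0, "az": 0, "dx": 0, "dy": 0, "dz": -17, "hand": 0.52}
  ]
}}

```text
clock: 5.45
eef_pos: [530.1, -171.4, 205.7]
tool_rot: [3.141, -0.011, -0.235]
force: [1.2, 0.3, 0.4]
width: 40.8
gripper_force: 0.0
```

Run:
```python
from h import *
a=save('wrist','w2.png');s=read_state();print(s['eef_pos'],s['tool_rot'],s['clock'],s['width'])
```

```text
[ 528.46403897 -170.60830036  203.07031338] [ 3.14155694 -0.00609584 -0.23491422] 5.5 41.03764703463674
```

View pics/w2.png

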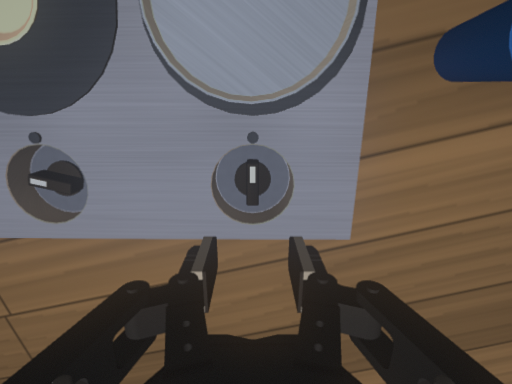

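The stripe at (252,175) points straight up at the stud at (252,137). The left knob and the pan look undisturbed, and the arm is clear.

```bash
python3 -c "
from cell import *
print(finish_job())"
```

```text
the job is handed in; nothing more can be done
None
```

I turned the right knob, in front of the pizza pan's plate, about 58° clockwise until its pointer pointed at the stud. In the last wrist picture the left knob and the pan looked undisturbed and the arm was clear; the job is handed in at about 5.5 s on the robot's clock, but no verdict was returned.

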